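# Push the red chocolate box into the corner of the display rail

## Task

On the shop counter, push the red chocolate box over the surface with your fingers until it sits square in the corner of the black display rail: its long side flat against the long back rail and its end against the short end stop. Keep it flat on the counter the whole time, never lifted or tipped, leave the gold box, the blue tin and the green gum pack where they are, and finish clear of everything.

Things in the scene. Friction and masses are not known exactly. Their poses are not given: they have to be found in the camera images.
- rail: Fixed black L-shaped rail, 40 mm high, walls 12 mm thick. Origin at counter level in the inner corner. Back rail's inner face is the plane x = 0, running 420 mm along -y; end stop's inner face is the plane y = 0, running 110 mm along -x: the inside of the L is at negative x and y. Blank price cards stand behind the back rail, to 78 mm high.
- red_box: Loose red chocolate box, brass-coloured ribbon, 100 (x) by 140 (y) by 34 mm high, 0.18 to 0.35 kg. Origin at the centre of its underside. Starts flat, in front of the back rail, up to 0.4 rad askew to it, left or right of the gold box. Slides at a few newtons. Home in the corner its origin is at x -50, y -70 mm in the rail's frame.
- gold_box: Loose yellow-gold box, white ribbon, same size as the red one, origin at the centre of its underside. Leave it alone. The strip along the back rail, 130 mm deep, is clear of it.
- tin: Loose round blue tin with an aluminium lid, 56 mm across, 47 mm high, origin at the centre of its underside. To be left alone.
- gum: Loose green gum pack with a white band, 70 by 45 by 22 mm high, origin at the centre of its underside. To be left alone.
Things that resemble listed ones, but are neither listed nor needed, are in the scene too. There is more than one size of the red_box; the job needs the largest.

How it is judged:
At the end, for the whole second after the job is handed in: The red box lies still and flat in the corner of the rail, its centre within 5 mm, along and across, of where both walls are touched, and within 0.05 rad of square to the rail; the gold box, the tin and the gum pack are within 15 mm of where they started (x of red_box in the frame of rail between -0.055 and -0.045 m and y of red_box in the frame of rail between -0.075 and -0.065 m and angle between the x axis of red_box and the x axis of rail, either way round below 0.05 rad and height (world z) of red_box below 0.004 m and angle between red_box's own z axis and vertical below 0.05 rad and linear speed of red_box below 0.01 m/s and distance of each of gold_box, tin, gum from where it was at the start of the episode below 0.015 m).
It fails at once if the red box is lifted or tipped off the counter (height (world z) of red_box above 0.01 m or angle between red_box's own z axis and vertical above 0.12 rad).
It fails at once if the gold box, the tin or the gum pack is pushed aside or picked up (distance of any of gold_box, tin, gum from where it was at the start of the episode above 0.015 m).
It also fails if it takes over 56 s, if anything falls off the work surface, if the arm or the gripper's body presses on something with over 40 N, if the wrist force passes 120 N, or if a joint passes its speed limit or range.

## Robot

A 6-joint arm with a two-finger parallel gripper is mounted at the origin on the work surface. World frame = base frame: x ahead of the robot, y to its left, z up, the work surface at z = 0. Lengths are in m, angles in rad, forces in N, time in s.
With the tool pointing down it reaches from about 0.35 to 0.8 m from the base axis. Payload 7.3 kg.
Tool frame: the origin (TCP) lies between the finger pads; the fingertips stand 25 mm ahead of it and the grasp point (between the pads) lies 6 mm ahead of it (r.tip_extent is the distance from the TCP to the fingertips, in m); z points along the fingers, y is the line along which they close (so a half turn about z gives the same grasp; the last joint's range is limited). The gripper opens to 85 mm and grips with 20 to 120 N. Pads are 22 mm wide; open, the fingers measure 114 mm over their backs; the gripper's body (76 mm by 85 mm) begins 54 mm behind the grasp point. The pads swing forward as they close: fully open they stand 13 mm farther back than shut.
Start: joints at [1.082, 0.342, 1.524, -0, 1.275, -0.146], TCP at [0.176, 0.494, 0.256] pointing down, gripper open.
Joint ranges: [-2.53, 2.53], [-0.77, 2.02], [0.04, 2.7], [-1, 4.14], [0.28, 2.66], [-3.11, 3.11]. Speed limits (rad/s): [2.57, 2.57, 3.14, 3.14, 3.14, 3.14].

## Interface

Orientations are given as a unit quaternion [x, y, z, w].
In Python, from workcell import r, command_gripper, optics gives the robot as it stands. The module is installed in compiled form; this text tells all that it offers. Calls block until the motion is done:
- r.reach(position, orientation): joint-space move of the TCP to a pose.
- r.move_straight(position, orientation=None, speed=0.15, max_force=None): straight line of the TCP; orientation=None keeps the orientation; speed is the mean speed in m/s. With max_force (N) it stops when the force on the tool has changed by that much, and returns True; else False.
- r.movej(angles): joint-space move.
- command_gripper(opening, force=None): finger opening in m; force is the grip in N (None keeps the last); returns when the fingers have stopped.
- r.hold(seconds).
- r.solve_ik(position, orientation): joint angles nearest the present ones, or None.
- r.read_state(): the state.
- optics.get_image(name): name is "scene" or "top" or "wrist"; returns (picture, depth): 400x640x3 uint8, red, green, blue; 400x640 float32, m along the optical axis (not along the pixel's ray), 0 where there is no reading.
- optics.camera_model(name): a dict with "K" (3x3 intrinsics, pixels), "k1" (the pictures are not rectified: a ray, as slopes to the right and down, at radius r is drawn at 1 + k1 r^2 times it, then the intrinsics apply), "R" (3x3) and "t" (3): a world point X has camera coordinates R X + t; the wrist camera has in their place "tool_from_camera" (4x4, takes a point from camera to tool coordinates, whose origin is the TCP and whose axes are the flange's). Camera axes: x right, y down, z forward; pixel columns grow to the right and rows downward; lengths in m; the calibration is good to about 2 mm. A picture is of the moment at which its call begins: read the wrist's pose just before it. camera_model takes no time and is no camera call.
A pose or a line that the arm cannot do raises r.PlanningError and nothing moves.
- r.finish_job(): hands the job in; it is judged then, once.
The state is a dict: "time_s": time; "joint_positions": joint angles; "dq": joint speeds; "tau": joint torques, N m; "eef_pos": TCP position; "eef_rot": TCP orientation; "contact_force": force on the tool from outside, world axes, zero at the start; "torque": the same for the moment, N m; "grip_width": finger opening in m; "grip_force": force on a finger pad.
Only numpy, scipy, OpenCV 4.12 (cv2) and the standard library are available. Lean on these libraries where they do the work, as an engineer would, in place of code of your own. Each camera call takes 0.05 s, during which the arm holds its last target. There are 200 camera calls.

## Working session

There is one attempt and no reset: what is moved stays moved. The work goes in short steps, each a Python script; the robot and the scene stay as the last script left them, time stands still between calls to the robot, and variables do not carry over. Pictures are saved under pics/ and viewed, at most 10 in all, crops included, and the job is handed in when it is done.

```bash
mkdir -p pics; python3 - <<'E'
from workcell import r,optics
import cv2,numpy as np
for n in ("top","scene"):
    im,d=optics.get_image(n); cv2.imwrite(f"pics/{n}0.png",im[:,:,::-1]); np.savez(f"{n}0.npz",im=im,d=d)
    print(n,optics.camera_model(n))
print(r.read_state()["time_s"])
E
```

```text
top {'K': array([[520.26373673,   0.        , 319.70254799],
       [  0.        , 520.26373673, 200.85226859],
       [  0.        ,   0.        ,   1.        ]]), 'k1': -0.1328403878626913, 'R': array([[-0.02663669, -0.99956099, -0.01297361],
       [-0.99509136,  0.02775048, -0.09499002],
       [ 0.09530834,  0.01037971, -0.99539368]]), 't': array([0.01253402, 0.51154369, 1.18870952])}
scene {'K': array([[496.78727413,   0.        , 314.7134815 ],
       [  0.        , 496.78727413, 201.40656956],
       [  0.        ,   0.        ,   1.        ]]), 'k1': -0.12991229792170889, 'R': array([[ 0.72413827,  0.68957047,  0.01078622],
       [ 0.57314189, -0.59302716, -0.56553264],
       [-0.38357809,  0.41570586, -0.82465538]]), 't': array([-0.37171819, -0.26666664,  1.30604675])}
0.1
```

View pics/top0.png

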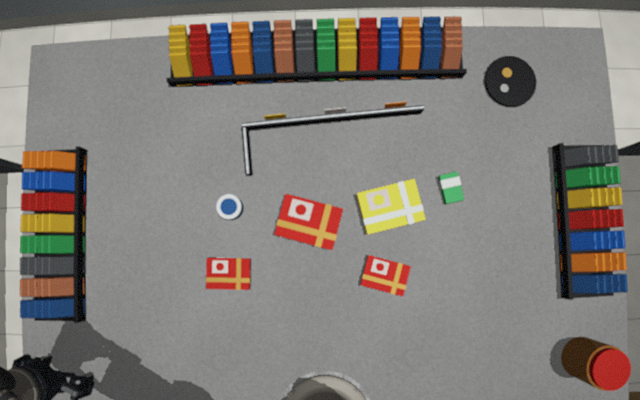

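View pics/scene0.png

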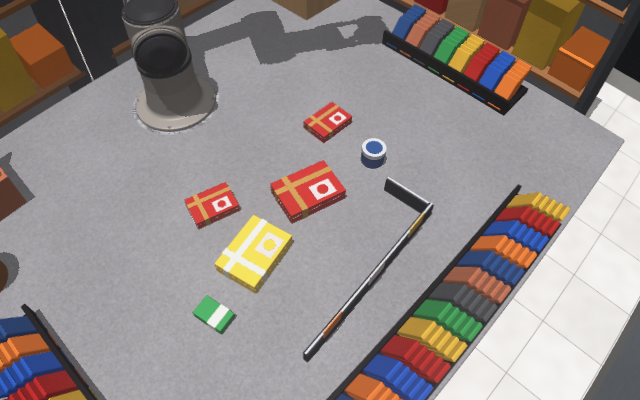

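Three things could be the red box in the top view: the large one at (309,221), and small ones at (228,273) and (385,275). I choose (309,221) as the largest and check it in a close crop.

```bash
cat > h.py <<'E'
import numpy as np,cv2
from workcell import optics
def pix2w(cam,uv,z):
    m=optics.camera_model(cam);K=m["K"]
    p=cv2.undistortPoints(np.array(uv,float).reshape(-1,1,2),K,np.array([m["k1"],0,0,0.]))[:,0]
    d=np.c_[p,np.ones(len(p))]@m["R"]; c=-m["R"].T@m["t"]
    z=np.broadcast_to(z,len(p)); s=(z-c[2])/d[:,2]
    return (c+d*s[:,None])[:,:2]
def mask_rect(im,lo,hi,box):
    hsv=cv2.cvtColor(im,cv2.COLOR_RGB2HSV); m=cv2.inRange(hsv,lo,hi)
    k=np.zeros_like(m); x0,y0,x1,y1=box; k[y0:y1,x0:x1]=m[y0:y1,x0:x1]
    return k
E
python3 - <<'E'
import cv2,numpy as np
from h import *
im=np.load("top0.npz")["im"]
c=im[95:260,205:470,::-1]; cv2.imwrite("pics/crop0.png",cv2.resize(c,None,fx=3,fy=3,interpolation=cv2.INTER_CUBIC))
for n,uv in dict(red=(309,221),s1=(228,273),s2=(385,275),gold=(391,206)).items(): print(n,pix2w("top",[uv],.034))
print("tin",pix2w("top",[(229,207)],.047),"gum",pix2w("top",[(452,187)],.022))
E
```

```text
red [[0.46481221 0.02440262]]
s1 [[0.34976484 0.21412738]]
s2 [[ 0.33613925 -0.1464237 ]]
gold [[ 0.49422643 -0.16604311]]
tin [[0.50115062 0.20730465]] gum [[ 0.5360059  -0.31379096]]
```

View pics/crop0.png

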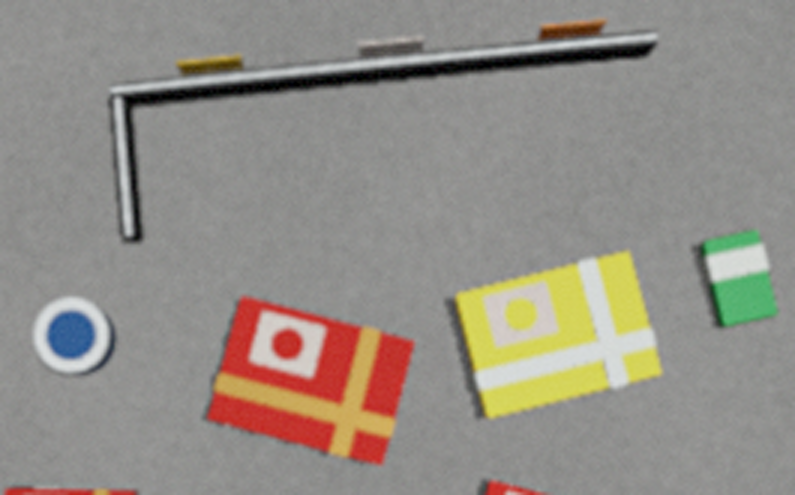

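The crop confirms the largest red box. Its top corners are at crop (240,297), (413,342), (382,463), (207,420). The rail corner is near crop (126,98).

```bash
python3 - <<'E'
from h import *
f=lambda c,z:pix2w("top",[( (x+.5)/3-.5+205,(y+.5)/3-.5+95) for x,y in c],z)
for nm,c in (("red",[(240,297),(413,342),(382,463),(207,420)]),("gold",[(457,294),(629,252),(661,374),(487,417)])):
    p=f(c,.034); print(nm,p.round(4).tolist(),p.mean(0),np.linalg.norm(np.roll(p,-1,0)-p,axis=1),
     "ang long", [np.arctan2(*(p[i]-p[j])[::-1]) for i,j in((0,1),(3,2))])
b=f([(140,97),(640,42),(124,98),(136,233)],.04); print(b)
# depth-based cross-check: points on rail top
d=b[0]-b[1]; print("back ang",np.arctan2(d[1],d[0])-np.pi/2, "stop ang",np.arctan2(*(b[2]-b[3])[::-1]))
E
```

```text
red [[0.5298, 0.0793], [0.4912, -0.0533], [0.399, -0.0268], [0.4355, 0.1067]] [0.46386671 0.02647918] [0.13807183 0.09591083 0.13832618 0.09822007] ang long [np.float64(1.2875761009342166), np.float64(1.3042744200392717)]
gold [[0.5274, -0.0884], [0.5565, -0.2231], [0.4611, -0.2438], [0.4319, -0.1083]] [ 0.49423261 -0.16589819] [0.13786349 0.09763929 0.13862363 0.09751802] ang long [np.float64(1.7834350434375519), np.float64(1.782541419320851)]
[[ 0.68891561  0.15435708]
 [ 0.72195236 -0.23902448]
 [ 0.68855636  0.16697777]
 [ 0.5812901   0.15862118]]
back ang 0.08378485076726072 stop ang 0.0777480844672766
```

Measured sizes agree with the given ones (138×97 against 140×100). The rail yaw is about 0.081 and the corner is at about (0.688, 0.167). I'll push flush on the long near face with both fingers, turning the box square as it goes.

```bash
cat >> h.py <<'E'
from scipy.spatial.transform import Rotation as Ro
YAW=.081; C=np.array([.688,.167])
def rot2(a): return np.array([[np.cos(a),-np.sin(a)],[np.sin(a),np.cos(a)]])
def rail2w(p): return C+rot2(YAW)@np.array(p,float)
def w2rail(p): return rot2(-YAW)@(np.array(p,float)-C)
def quat(a,flip=False):   # tool x along heading a, z down
    if flip: a+=np.pi
    c,s=np.cos(a),np.sin(a)
    return Ro.from_matrix(np.array([[c,s,0],[s,-c,0],[0,0,-1.]])).as_quat()
E
python3 - <<'E'
from h import *
from workcell import r,command_gripper
print(r.tip_extent); command_gripper(.06); print(r.tip_extent,r.read_state()["grip_width"])
b0=np.array([.464,.0265]);a0=-.279
p=b0+rot2(a0)@np.array([-.05-.011-.025,0])
sols=[(f,r.solve_ik([*p,.12],quat(a0,f))) for f in(False,True)]
sols=[s for s in sols if s[1] is not None]
for s in sols: print(s[0],np.round(s[1],2))
fl=min(sols,key=lambda s:abs(s[1][5]))[0]
zt=.010+r.tip_extent
r.reach([*p,.12],quat(a0,fl)); print("down",r.move_straight([*p,zt],speed=.1,max_force=8))
pc=b0+rot2(a0)@np.array([-.05-.011+.002,0])
print("touch",r.move_straight([*pc,zt],speed=.03,max_force=2.0))
s=r.read_state();print(fl,s["time_s"],s["eef_pos"],s["contact_force"],p,pc)
im,d=optics.get_image("scene");cv2.imwrite("pics/s1.png",cv2.resize(im[80:280,120:420,::-1],None,fx=2.5,fy=2.5))
E
```

```text
0.025
0.025 0.05971840824083016
False [-0.07  0.28  2.07 -0.    0.79  1.78]
True [-0.07  0.28  2.07 -0.    0.79 -1.36]
down False
touch True
True 4.1917 [0.40681223 0.04275581 0.03470981] [-0.37329999  0.24003625  0.88970339] [0.38132551 0.05018392] [0.40728145 0.04274827]
```

View pics/s1.png

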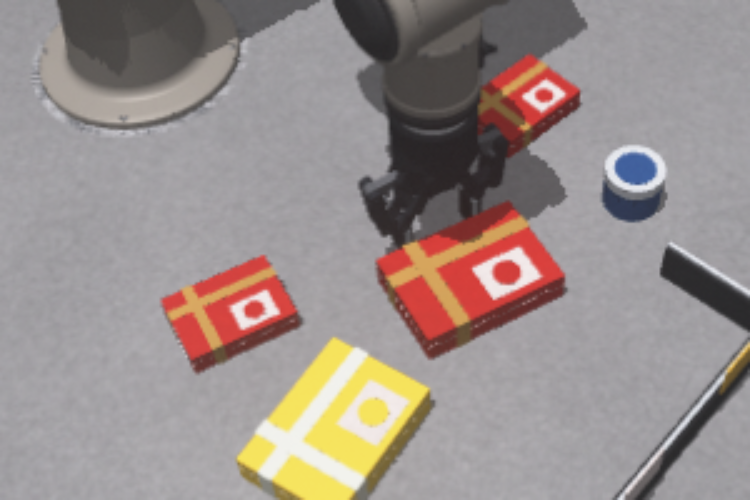

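The two fingers rest on the near long face of the large box and nothing else is touched. Now the turning push towards the back rail.

```bash
python3 - <<'E'
from h import *
from workcell import r
z=r.read_state()["eef_pos"][2]
b0=w2rail([.464,.0265]);y0=-.36; b1=np.array([-.06,-.135])
N=8
for k in range(1,N+1):
    f=k/N; a=YAW+y0*(1-f); b=rail2w(b0+(b1-b0)*f)
    p=b+rot2(a)@np.array([-.061,0])
    h=r.move_straight([*p,z],quat(a,True),speed=.05,max_force=25)
    s=r.read_state(); print(k,h,s["time_s"],w2rail(s["eef_pos"][:2]).round(4),np.round(s["contact_force"],1))
    if h: break
else:
    p=rail2w([-.105,-.135]); print("wall",r.move_straight([*p,z],speed=.02,max_force=14))
    s=r.read_state(); print(s["time_s"],w2rail(s["eef_pos"][:2]),s["contact_force"])
im,d=optics.get_image("top");np.savez("top1.npz",im=im)
cv2.imwrite("pics/t1.png",cv2.resize(im[95:260,205:470,::-1],None,fx=3,fy=3,interpolation=cv2.INTER_CUBIC))
E
```

```text
1 False 4.7917 [-0.2704 -0.1047] [-0.3 -0.5  0.8]
2 False 5.375 [-0.2495 -0.109 ] [-1.  -0.3  0.5]
3 False 5.9583 [-0.2283 -0.1133] [ 0.  -0.4  0.3]
4 False 6.5417 [-0.207  -0.1176] [-1.2  0.1 -0.4]
5 False 7.125 [-0.1856 -0.122 ] [-0.6  0.4  0.1]
6 False 7.7167 [-0.1641 -0.1263] [-0.8 -0.2 -0.7]
7 False 8.3083 [-0.1425 -0.1307] [ 0.3 -0.2  0.4]
8 False 8.9 [-0.1207 -0.1351] [0.3 0.3 0.3]
wall True
9.5417 [-0.11009265 -0.13473249] [-0.00861292  0.16607276 -0.20176665]
```

View pics/t1.png

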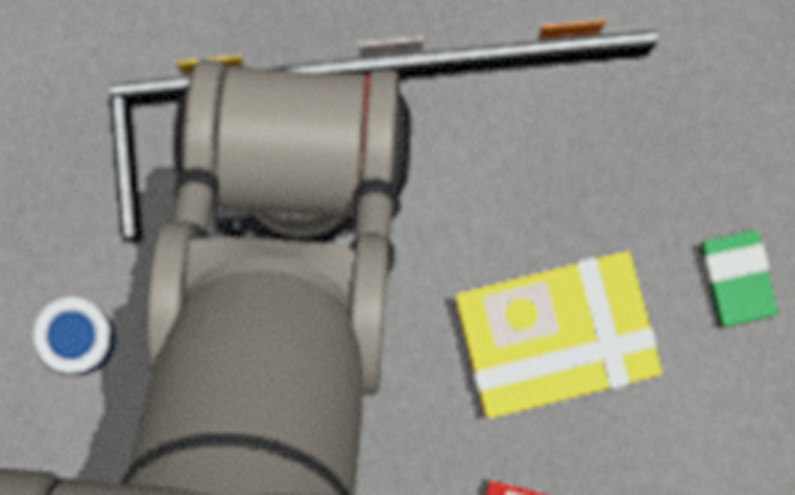

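The wall was met with the TCP at x = -0.110, which matches a box flat on the back rail. Next I back off, lift and go round to the far end, with a look before descending.

```bash
python3 - <<'E'
from h import *
from workcell import r
z=r.read_state()["eef_pos"][2]
p=rail2w([-.14,-.135]); r.move_straight([*p,z],speed=.08); r.move_straight([*p,.14],speed=.2)
a=YAW+np.pi/2; p=rail2w([-.052,-.265])
for f in(False,True): print(f,np.round(r.solve_ik([*p,.14],quat(a,f)),2))
f=min((False,True),key=lambda f:abs(r.solve_ik([*p,.14],quat(a,f))[5])); print(f)
r.reach([*p,.14],quat(a,f)); print(r.read_state()["time_s"])
for n in("scene","top"):
    im,d=optics.get_image(n);np.savez(n+"2.npz",im=im)
    c=im[100:300,200:500] if n=="scene" else im[95:260,205:470]
    cv2.imwrite(f"pics/{n}2.png",cv2.resize(c[:,:,::-1],None,fx=2.6,fy=2.6,interpolation=cv2.INTER_CUBIC))
E
```

```text
False [-0.27  0.7   1.25 -0.    1.2  -0.35]
True [-0.27  0.7   1.25 -0.    1.2   2.79]
False
12.05
```

View pics/scene2.png

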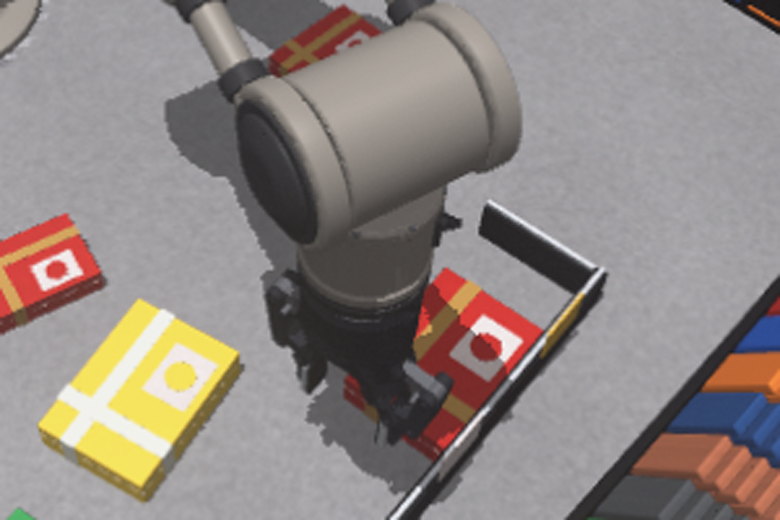

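The box lies flat along the back rail, with its near end short of the gripper. Now down and along the rail to the end stop.

```bash
python3 - <<'E'
from h import *
from workcell import r,command_gripper
command_gripper(.05)
q=quat(YAW+np.pi/2); z=.035
P=lambda y:rail2w([-.054,y])
r.move_straight([*P(-.265),.14],speed=.1)
def st(n,h):
    s=r.read_state(); print(n,h,round(s["time_s"],2),w2rail(s["eef_pos"][:2]).round(4),np.round(s["contact_force"],1)); return h
if not st("down",r.move_straight([*P(-.265),z],q,speed=.12,max_force=8)):
    st("push",r.move_straight([*P(-.162),z],speed=.05,max_force=20))
    st("stop",r.move_straight([*P(-.143),z],speed=.02,max_force=14))
    r.move_straight([*P(-.19),z],speed=.08); r.move_straight([*P(-.19),.14],speed=.2)
    # second nudge of the long side at the home position
    command_gripper(.06)
    a=YAW; Q=lambda x:rail2w([x,-.072])
    r.reach([*Q(-.15),.14],quat(a,True))
    if not st("down2",r.move_straight([*Q(-.15),z],speed=.12,max_force=8)):
        st("back",r.move_straight([*Q(-.104),z],speed=.03,max_force=14))
        r.move_straight([*Q(-.15),z],speed=.08); r.move_straight([*Q(-.15),.15],speed=.2)
st("end",0)
E
```

```text
down False 13.69 [-0.0534 -0.2652] [ 0.2 -0.7 -0.5]
push False 15.9 [-0.054  -0.1621] [ 0.3 -0.5  0.2]
stop True 16.52 [-0.0544 -0.1518] [-0.4 -2.2  1.4]
down2 False 20.38 [-0.1494 -0.0721] [ 0.3 -0.4 -0. ]
back True 21.69 [-0.1095 -0.0721] [-0.2 -0.6 -0.8]
end 0 23.07 [-0.1504 -0.072 ] [-0.3  0.3 -0.6]
```

```bash
python3 - <<'E'
from h import *
from workcell import r
r.reach([.2,.45,.28],quat(YAW,True))
im,d=optics.get_image("top");np.savez("top3.npz",im=im);print(r.read_state()["time_s"])
cv2.imwrite("pics/t3.png",cv2.resize(im[95:260,205:470,::-1],None,fx=3,fy=3,interpolation=cv2.INTER_CUBIC))
cv2.imwrite("pics/t3c.png",cv2.resize(im[100:200,230:350,::-1],None,fx=6,fy=6,interpolation=cv2.INTER_CUBIC))
E
```

```text
25.0
```

View pics/t3.png

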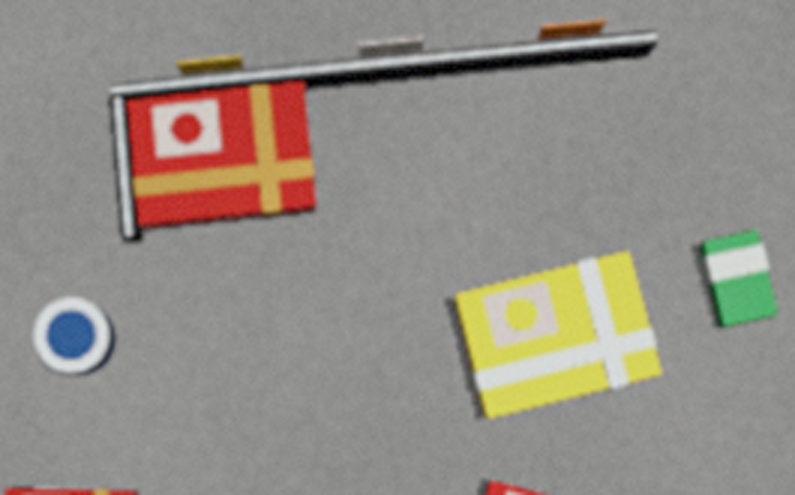

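View pics/t3c.png

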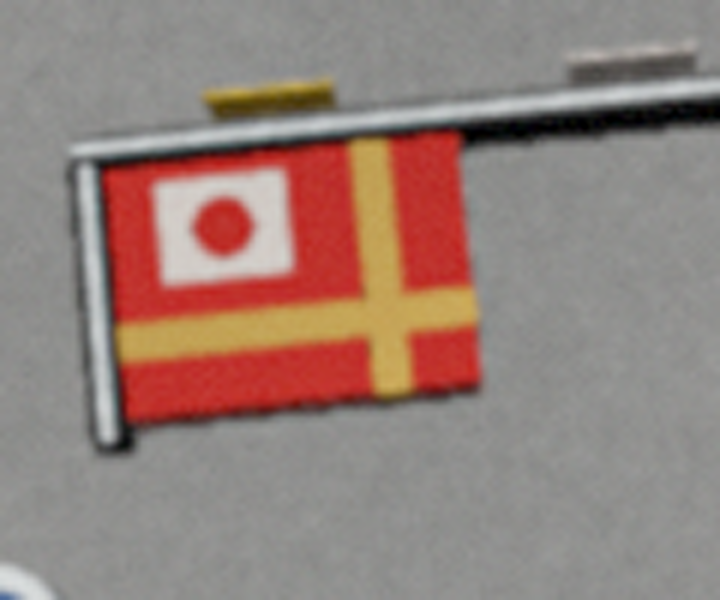

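The box sits flush in the corner. In the enlarged crop its front edge runs from (125,423) to (480,388), a slope of -0.099, against the rail's -0.104. The gold box, tin and gum pack are at the same pixels as before.

```bash
python3 -c "
from workcell import r
print(r.finish_job())"
```

```text
the job is handed in; nothing more can be done
None
```

I pushed the red chocolate box flat and square into the rail corner, left the gold box, tin and gum pack where they were, moved the arm clear, and handed the job in at about 25 s; no verdict was returned.

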